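Find the deep bore of a flacon cap on a gauge pin and hold it bore-up

ROBOT

A 6-joint arm with a two-finger parallel gripper is mounted at the origin on a cart in front of the work surface, level with it; the furniture and walls round the work are solid. World frame = base frame: x ahead of the robot, y to its left, z up, the work surface at z = 0. Lengths are in mm, angles in rad, forces in N, time in s.
With the tool pointing down it reaches from about 275 to 750 mm from the base axis. Payload 10.2 kg.
Tool frame: the origin (TCP) lies at the very end of the fingers, on their centre line; the grasp point (between the pads) lies 19 mm behind it; x points along the fingers, y is the direction in which the jaws open and shut, and the axes are right-handed (so a half turn about x gives the same grasp; the last joint's range is limited). The gripper opens to 85 mm and grips with 20 to 120 N. Pads are 22 mm wide; open, the fingers measure 114 mm over their backs; the gripper's body (76 mm by 85 mm) begins 54 mm behind the grasp point. The pads swing forward as they close: fully open they stand 13 mm farther back than shut.
Start: joints at [1.058, 0.313, 1.498, -0, 1.331, -0.223], TCP at [150.037, 503.11, 231.294] pointing down, gripper open.
Joint ranges: [-2.94, 2.94], [-0.97, 2.17], [0.19, 2.56], [-1.23, 4.37], [0.02, 3.11], [-2.88, 2.88]. Speed limits (rad/s): [2.39, 2.39, 3.01, 3.14, 3.14, 3.14].

INTERFACE

Orientations are given as a unit quaternion [w, x, y, z].
In Python, from rig import ctrl, viewer, order gives the robot as it stands. The module is installed in compiled form; this text tells all that it offers.
- The arm moves only by the tool carry_out, never from a script. Its argument "deltas" is a list of rows, each a list of 7 numbers: the gripper command: -1 is fully open, 1 is shut, values between are in proportion, then the shift along the tool's x, y, z in mm, then the turn, a rotation vector about the tool's x, y, z in degrees. A call has exactly 5 rows; each row is the pose to reach, as a shift and turn from the pose commanded when the call began, along the tool's axes at that moment; what a row does not reach only later rows make up. A row lasts 1/8 s, in which the tool goes at most 62.5 mm and 10.7 degrees, less where a joint would pass 70% of its speed; a pose out of reach is approached as far as the arm can. A call with a gripper value outside its range is refused whole. The fingers move at their own pace and stop on an object; "newtons" is the grip in N (left out, the last holds). Time passes only in rows, so rows that repeat a pose let the fingers close, or fill a call up. It gives the time, the measured TCP pose, the force and the opening at its end, in the units of the state.
- ctrl.sense(): the state, without advancing time (a new reading comes with each control period).
- viewer.capture(name): name is "side" or "top" or "wrist"; returns the picture (400x640x3 uint8, red, green, blue); there is no depth.
- viewer.calibration(name): a dict with "fx", "fy", "cx", "cy" (pixels), "xyz" and "attitude" of the camera in the world; the wrist camera has in their place "T_tool_cam" (4x4, takes a point from camera to tool coordinates, whose origin is the TCP and whose axes are the tool frame's). Camera axes: x right, y down, z forward; pixel columns grow to the right and rows downward; lengths in mm; the calibration is good to about 2 mm. A picture is of the moment at which its call begins: read the wrist's pose just before it. calibration takes no time and is no camera call.
- order.finish_job(): hands the job in, once; it reports no verdict.
The state is a dict: "time_s": time; "joints": joint angles; "dq": joint speeds; "tau": joint torques, N m; "eef_pos": TCP position; "ee_rot": TCP orientation; "force": force on the tool from outside, world axes, zero at the start; "wrist_torque": the same for the moment, N m; "grip_width": opening from 0.0 (shut) to 1.0 (fully open).
Only numpy, scipy, OpenCV 4.12 (cv2) and the standard library are available. Lean on these libraries where they do the work, as an engineer would, in place of code of your own. Each camera call takes 0.05 s, during which the arm holds its last target. There are 200 camera calls.

TASK

Find the deep bore of the square wooden flacon cap by feel: the two ends look alike, but only one lets the cap go most of its bore depth onto the level pin of the gauge stand, while the other stops after a few millimetres. Slide the bore well onto the pin without forcing it, draw the cap off again, turn it so that the bore looks straight up, and finish while still holding it like that in the gripper, lifted well clear of the worktop (a hand's breadth or more under it) and well away from the gauge, ready for its liner. Leave the flacon, the jar and the bottle beside the work where they stand.

Things in the scene. Friction and masses are not known exactly. Their poses are not given: they have to be found in the camera images.
- cap: loose square over-cap of plain brown wood with a thin metal line round it near each end, 34 x 34 x 60 mm, about 0.06 kg, lying on a long side at the start, pointing any way. Origin in its middle; z axis along its length, out of the deep-bore end. Both ends have a central round opening of 18 mm diameter: at +z a flat-bottomed blind bore 28 mm deep, at -z only a recess 5 mm deep
- bore_mouth (a point): centre of the mouth of the deep bore, 30 mm from the cap's middle along +z
- recess_mouth (a point): centre of the mouth of the shallow recess, 30 mm from the cap's middle along -z
- gauge: fixed stand; origin on the worktop under its post. Base plate 70 mm wide, 10 high, from 30 mm on the -x side to 50 on the +x side; post 18 mm thick, 30 wide, top at 86. A level steel pin, 12 mm diameter, points along -x (roughly to the robot): axis 70 mm up, end 43 mm from the origin, 31 mm clear before a 20 mm collar; pushed end-on it springs in by up to 8 mm (2 to 11 N)
- pin_tip (a point): centre of the free end of the pin (moves with it); at rest 43 mm from the gauge's origin along its -x, 70 mm above the worktop
- flacon: bystander: black square spray flacon, 30 x 30 x 92 mm, standing loose to the left; origin under its middle
- jar: bystander: low round amber jar with black lid, 52 mm diameter, 45 mm tall, standing loose between the cap and the gauge, farther from the robot; origin under its middle
- bottle: bystander: clear round bottle with dark cap, 56 mm diameter, 116 mm tall, standing loose to the right of the gauge; origin under its middle
Not all that is in view belongs to the job. What is shaped like the gauge but turquoise is not meant.

How it is judged (in metres and radians):
On the way, in this order (a step that is already met when the one before it is completed fails the run):
1. the pin is at least 18 mm deep in the cap's bore (z of pin_tip in the frame of cap between -0.02 and 0.012 m and x of pin_tip in the frame of cap between -0.007 and 0.007 m and y of pin_tip in the frame of cap between -0.007 and 0.007 m and angle between the z axis of cap and the x axis of gauge, either way round below 0.3 rad), for 0.2 s.
2. the cap is held in the fingers, bore up, clear of worktop and gauge (angle between cap's own z axis and vertical below 0.3 rad and height (world z) of cap above 0.1 m and contact force between the fingers and cap above 1 N and contact force between cap and gauge below 0.1 N and distance between the grasp point and cap below 0.08 m and horizontal distance between cap and pin_tip above 0.08 m and linear speed of cap below 0.03 m/s), for 0.2 s.
At the end, for the whole second after the job is handed in: Gripped (over 1 N), bore within 0.3 rad (17 deg) of straight up, cap middle over 100 mm above the worktop and over 80 mm sideways from the pin tip, off the gauge, at rest (under 0.03 m/s); flacon, jar and bottle within 30 mm of where they stood (all of step 2 and distance of each of flacon, jar, bottle from where it was at the start of the episode below 0.03 m); the arm keeps its last pose, push and grip.
It fails at once if the cap or the arm presses on the gauge with more than 40 N (contact force between any of cap, the arm, the fingers and gauge above 40 N).
It fails at once if a bystander is pushed away or knocked over (distance of any of flacon, jar, bottle from where it was at the start of the episode above 0.03 m or angle between any of flacon, jar, bottle's own z axis and vertical above 0.4 rad).
It also fails if it takes over 64 s, if anything falls off the work surface, if the arm or the gripper's body presses on something with over 40 N, if the wrist force passes 120 N, or if a joint passes its speed limit or range.

## Working session

There is one attempt and no reset: what is moved stays moved. The work goes in short steps, Python scripts to look and compute and a tool call to move; the robot and the scene stay as the last step left them, time stands still between calls to the robot, and variables do not carry over. Pictures are saved under pics/ and viewed, about 8 in all and at most 12, crops included, and the job is handed in when it is done.

Besides the shell and the picture viewer there is one more tool, called after "Emit:" by a JSON object that holds its "method" and its "body", one argument or row to a line. carry_out: Moves the arm, as the interface text tells. Its arguments: {"type":"object","properties":{"deltas":{"type":"array"},"newtons":{"type":"number"}},"required":["deltas"]}

```bash
mkdir -p pics; ls
python3 - <<'E'
from rig import ctrl,viewer
import cv2,numpy as np
print(ctrl.sense())
a=[]
for n in("side","top","wrist"):
    print(n,viewer.calibration(n))
    im=viewer.capture(n); cv2.imwrite(f"pics/{n}0.png",im[...,::-1])
E
```

```text
pics
{'time_s': 0.0, 'joints': array([ 1.05760337e+00,  3.13447142e-01,  1.49843366e+00, -3.00282761e-05,
        1.33105893e+00, -2.23377708e-01]), 'dq': array([ 0.00074839, -0.00027618,  0.00055272, -0.00072698, -0.00091872,
       -0.0001142 ]), 'tau': array([-2.91311892e-05, -4.12274730e+01, -2.59734625e+01, -2.09704740e-04,
        4.23860532e-03, -5.42828182e-07]), 'eef_pos': array([149.90274463, 502.8603746 , 230.73784672]), 'ee_rot': array([ 0.69953413,  0.10165637,  0.69985782, -0.10255246]), 'force': array([-0.16136678, -0.42036919,  0.81148002]), 'wrist_torque': array([-0.08562146, -0.00857575,  0.01513275]), 'grip_width': 0.9995208260149425}
side {'fx': 479.91132053984245, 'fy': 479.91132053984245, 'cx': 327.33527144337216, 'cy': 196.88086491925156, 'xyz': array([ 570.59436171,  989.90921824, 1013.35543179]), 'attitude': array([-0.00816128,  0.01445505,  0.91814591, -0.39589459])}
top {'fx': 466.4268868605879, 'fy': 466.4268868605879, 'cx': 323.47649516540565, 'cy': 203.7808736730933, 'xyz': array([ 401.64684733,  -24.23548427, 1471.22185507]), 'attitude': array([-0.02503051,  0.70802374, -0.70483432,  0.03583918])}
wrist {'fx': 311.15986927506907, 'fy': 311.15986927506907, 'cx': 317.1034605140361, 'cy': 199.18878915529626, 'T_tool_cam': array([[-2.95531477e-04, -2.97524787e-01,  9.54714048e-01,
        -1.42239817e+02],
       [ 9.99999936e-01,  1.06463763e-04,  3.42727822e-04,
        -5.64390969e-01],
       [-2.03612473e-04,  9.54714088e-01,  2.97524736e-01,
        -7.70689191e+01],
       [ 0.00000000e+00,  0.00000000e+00,  0.00000000e+00,
         1.00000000e+00]])}
```

View pics/top0.png

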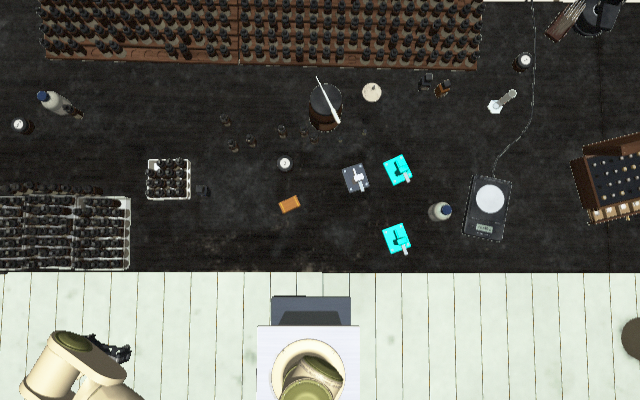

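View pics/side0.png

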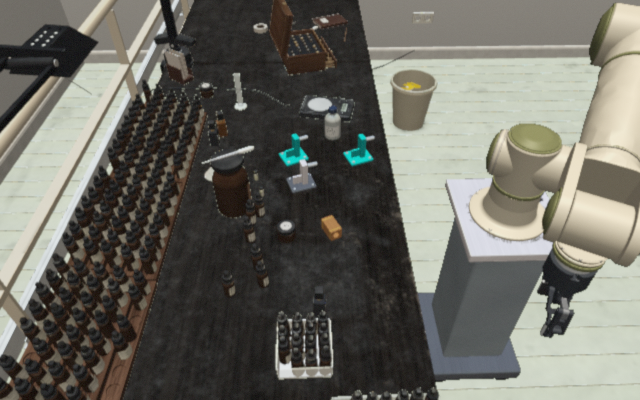

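The top view shows an orange-brown cap at (289,204), a grey gauge at (355,178), a jar at (284,163), a flacon at (203,189) and a bottle at (439,211). The side view shows the cap at (331,227) and the grey gauge at (301,180). There are two turquoise stands, at top (397,170) and (397,240), and I'll leave those alone. Next I'll measure positions and enlarge a crop to confirm.

```bash
cat > h.py <<'E'
import numpy as np, cv2
from scipy.spatial.transform import Rotation as R
from rig import ctrl,viewer
def q2R(q): return R.from_quat([q[1],q[2],q[3],q[0]])
def cam(name,s=None):
    c=viewer.calibration(name)
    if name=="wrist":
        s=s or ctrl.sense(); T=c["T_tool_cam"]; Rt=q2R(s["ee_rot"]).as_matrix()
        Rw=Rt@T[:3,:3]; p=Rt@T[:3,3]+s["eef_pos"]
    else: Rw=q2R(c["attitude"]).as_matrix(); p=np.array(c["xyz"])
    return c,Rw,p
def onplane(name,uv,z,C=None):
    c,Rw,p=C or cam(name); uv=np.atleast_2d(uv).astype(float)
    d=np.c_[(uv[:,0]-c["cx"])/c["fx"],(uv[:,1]-c["cy"])/c["fy"],np.ones(len(uv))]@Rw.T
    return p+d*((z-p[2])/d[:,2])[:,None]
def proj(name,P,C=None):
    c,Rw,p=C or cam(name); q=(np.atleast_2d(P)-p)@Rw
    return np.c_[q[:,0]/q[:,2]*c["fx"]+c["cx"],q[:,1]/q[:,2]*c["fy"]+c["cy"]]
E
python3 - <<'E'
from h import *
np.set_printoptions(precision=1,suppress=True)
im=cv2.imread("pics/top0.png"); s=cv2.imread("pics/side0.png")
print("base px",proj("top",[0,0,0]))
for n,i,box in(("top",im,(270,190,310,220)),("side",s,(315,210,350,245))):
    h=cv2.cvtColor(i,cv2.COLOR_BGR2HSV); m=cv2.inRange(h,(5,100,60),(25,255,255)); k=np.zeros_like(m); x0,y0,x1,y1=box; k[y0:y1,x0:x1]=m[y0:y1,x0:x1]
    r=cv2.minAreaRect(cv2.findNonZero(k)); print(n,r); print(onplane(n,[r[0]],25)); print(onplane(n,cv2.boxPoints(r),30))
for nm,uv,z in(("gaugepost",(356,177),80),("jar",(284,163),45),("flacon",(203,189),92),("bottle",(439,211),116)): print(nm,onplane("top",uv,z))
a=cv2.resize(im[140:260,260:460],None,fx=4,fy=4,interpolation=cv2.INTER_CUBIC)
cv2.imwrite("pics/crop.png",a[:, :])
E
```

```text
base px [[307.7 375.4]]
top ((289.20001220703125, 203.90005493164062), (12.521980285644531, 20.124608993530273), 63.43495178222656)
[[525.6  60.4  25. ]]
[[528.4  96.7  30. ]
 [556.8  41.2  30. ]
 [522.   23.6  30. ]
 [493.8  79.   30. ]]
side ((330.9615173339844, 227.19227600097656), (26.34825897216797, 16.91835594177246), 56.3099365234375)
[[526.4  67.9  25. ]]
[[566.4  47.1  30. ]
 [525.1  10.8  30. ]
 [488.   97.4  30. ]
 [528.2 130.5  30. ]]
gaugepost [[ 603.3 -143.    80. ]]
jar [[650.6  76.6  45. ]]
flacon [[562.9 312.3  92. ]]
bottle [[ 499.3 -382.7  116. ]]
```

View pics/crop.png

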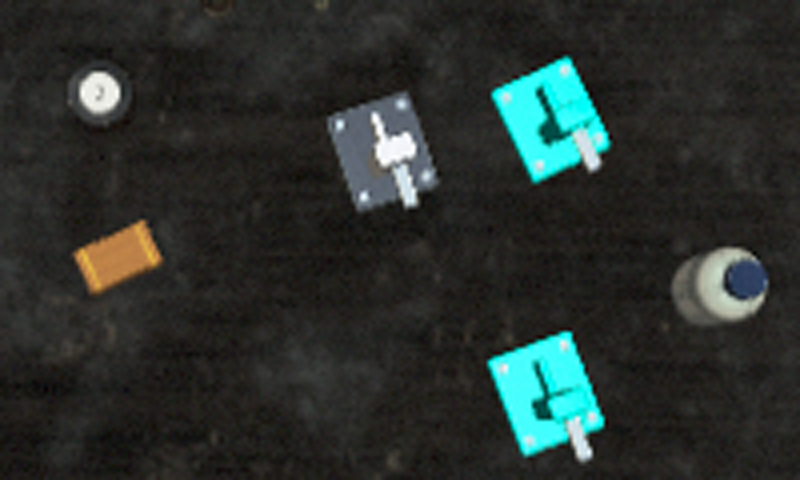

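```bash
cat >> h.py <<'E'
def yawtool(psi): # tool down, tool y at world angle psi (deg)
    p=np.radians(psi); x=np.array([0,0,-1.]); y=np.array([np.cos(p),np.sin(p),0]); return np.c_[x,y,np.cross(x,y)]
def move(pos,Rt,s=None):
    s=s or ctrl.sense(); R0=q2R(s["ee_rot"]).as_matrix()
    return R0.T@(np.array(pos)-s["eef_pos"]), np.degrees(R.from_matrix(R0.T@Rt).as_rotvec())
E
python3 - <<'E'
from h import *
np.set_printoptions(precision=1,suppress=True)
s=ctrl.sense(); M=q2R(s["ee_rot"]).as_matrix(); print(M); print(np.degrees(np.arctan2(M[1,1],M[0,1])), np.degrees(s["joints"]))
for psi in(25,-155): print(psi,move([450,60,230],yawtool(psi)))
E
```

```text
[[-0.   0.3  1. ]
 [-0.   1.  -0.3]
 [-1.  -0.  -0. ]]
73.39662049334676 [ 60.6  18.   85.8   0.   76.3 -12.8]
25 (array([   1.1, -338.7,  414.1]), array([48.4,  0. ,  0.1]))
-155 (array([   1.1, -338.7,  414.1]), array([-131.6,   -0.1,    0. ]))
```

Emit:
{"method": "carry_out", "body": {
  "deltas": [
    [-1,0,-31,48,10,0,0],
    [-1,0,-62,96,20,0,0],
    [-1,0,-94,145,30,0,0],
    [-1,10,-126,194,40,0,0],
    [-1,20,-158,243,48,0,0]
  ]
}}

```text
time_s: 0.78
eef_pos: [338.7, 280.7, 211.1]
ee_rot: [0.597, 0.379, 0.597, -0.379]
force: [0.3, -0.5, -0.2]
grip_width: 0.999
```

Run:
```python
from h import *
np.set_printoptions(precision=1,suppress=True)
s=ctrl.sense(); print(s["eef_pos"],move([525,62,150],yawtool(25)))
```

```text
[338.7 280.7 211.1] (array([ 61.1,  75.9, 277.1]), array([ 0.1, -0. , -0. ]))
```

Emit:
{"method": "carry_out", "body": {
  "deltas": [
    [-1,12,15,55,0,0,0],
    [-1,24,30,110,0,0,0],
    [-1,36,45,165,0,0,0],
    [-1,48,60,220,0,0,0],
    [-1,61,76,277,0,0,0]
  ]
}}

```text
time_s: 1.4
eef_pos: [526.2, 63.0, 149.8]
ee_rot: [0.598, 0.378, 0.598, -0.378]
force: [1.0, 1.1, 0.3]
grip_width: 1.002
```

Run:
```python
from h import *
np.set_printoptions(precision=1,suppress=True)
s=ctrl.sense(); C=cam("wrist",s); im=viewer.capture("wrist")[...,::-1].copy(); cv2.imwrite("pics/w1.png",im)
print(s["eef_pos"],s["force"])
m=cv2.inRange(cv2.cvtColor(im,cv2.COLOR_BGR2HSV),(5,100,60),(25,255,255))
cs,_=cv2.findContours(m,0,2); c=max(cs,key=cv2.contourArea); r=cv2.minAreaRect(c); print(r,cv2.contourArea(c))
P=onplane("wrist",cv2.boxPoints(r),34,C); print(P)
print(np.linalg.norm(P-np.roll(P,1,0),axis=1)); print(onplane("wrist",[r[0]],34,C))
for k in range(4):
    d=P[k]-P[k-1]; print(np.degrees(np.arctan2(d[1],d[0])))
```

```text
[526.2  63.  149.8] [1.  1.1 0.3]
((317.5, 193.0), (74.0, 41.0), 90.0) 2883.0
[[495.6  85.7  34. ]
 [526.5 100.4  34. ]
 [556.3  40.8  34. ]
 [523.1  25.   34. ]]
[66.6 34.1 66.6 36.8]
[[524.8  64.1  34. ]]
114.29762696718684
25.399776594345365
-63.457685234326185
-154.5978863219636
```

View pics/w1.png

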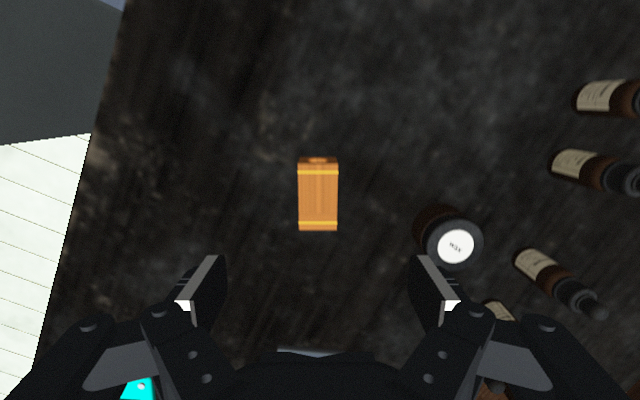

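The cap is centred between the jaws at (318,195), with its axis along image rows. An end opening shows at (318,160), and the jar at (455,243) is clear of the fingers. Next is the descent.

Emit:
{"method": "carry_out", "body": {
  "deltas": [
    [-1,50,0,2,0,0,0],
    [-1,100,0,3,0,0,0],
    [-1,130,0,3,0,0,0],
    [-1,147,0,3,0,0,0],
    [-1,147,0,3,0,0,0]
  ],
  "newtons": 50
}}

```text
time_s: 2.08
eef_pos: [526.2, 62.0, 2.9]
ee_rot: [0.597, 0.378, 0.598, -0.378]
force: [-0.7, -0.1, 1.0]
grip_width: 1.002
```

Emit:
{"method": "carry_out", "body": {
  "deltas": [
    [1,0,0,0,0,0,0],
    [1,0,0,0,0,0,0],
    [1,0,0,0,0,0,0],
    [1,0,0,0,0,0,0],
    [1,0,0,0,0,0,0]
  ],
  "newtons": 50
}}

```text
time_s: 2.7
eef_pos: [527.0, 61.9, 4.2]
ee_rot: [0.598, 0.378, 0.597, -0.378]
force: [-0.6, 0.2, 6.8]
grip_width: 0.394
```

Emit:
{"method": "carry_out", "body": {
  "deltas": [
    [1,-40,0,0,0,0,0],
    [1,-80,-15,30,-10,0,0],
    [1,-110,-35,70,-20,0,0],
    [1,-116,-62,110,-30,0,0],
    [1,-116,-88,150,-40,0,0]
  ]
}}

```text
time_s: 3.32
eef_pos: [511.2, -112.9, 120.2]
ee_rot: [0.692, 0.148, 0.691, -0.149]
force: [0.9, 0.1, -0.9]
grip_width: 0.388
```

Run:
```python
from h import *
np.set_printoptions(precision=1,suppress=True)
s=ctrl.sense(); print(s["eef_pos"],s["grip_width"],move([490,-178,120],yawtool(108)))
```

```text
[ 511.2 -112.9  120.2] 0.38765974482029025 (array([  0.2, -68.1,   7.4]), array([-42.3,   0.1,   0. ]))
```

Emit:
{"method": "carry_out", "body": {
  "deltas": [
    [1,0,-15,2,-10,0,0],
    [1,0,-30,4,-20,0,0],
    [1,0,-50,6,-30,0,0],
    [1,0,-68,7,-40,0,0],
    [1,0,-68,7,-42,0,0]
  ]
}}

```text
time_s: 3.95
eef_pos: [489.1, -176.7, 119.4]
ee_rot: [0.699, -0.106, 0.699, 0.106]
force: [0.9, 0.3, -1.3]
grip_width: 0.392
```

Run:
```python
from h import *
np.set_printoptions(precision=1,suppress=True)
s=ctrl.sense(); im=viewer.capture("wrist")[...,::-1]; cv2.imwrite("pics/w2.png",im)
M=q2R(s["ee_rot"]).as_matrix()
print(s["eef_pos"],np.degrees(np.arctan2(M[1,1],M[0,1])),np.degrees(s["joints"]))
np.save("s2.npy",s,allow_pickle=True)
```

```text
[ 489.1 -176.7  119.4] 107.32105442271339 [ -32.8   24.    95.1   -0.    60.9 -140.1]
```

View pics/w2.png

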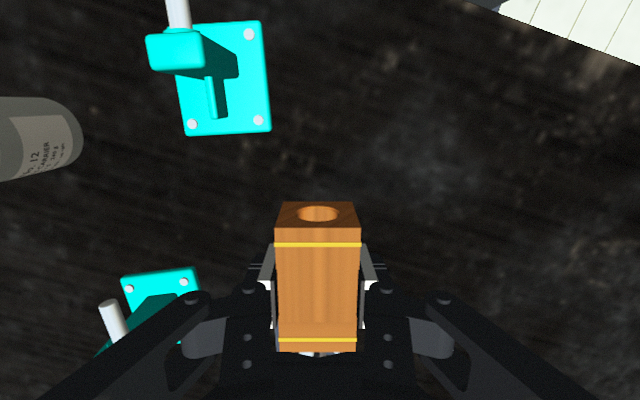

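The shot shows the cap held straight at (318,275), with an opening at (318,213). The camera faces away from the gauge and sees only the two turquoise stands. I'll half-turn the tool so the camera and the visible cap end face the gauge.

Emit:
{"method": "carry_out", "body": {
  "deltas": [
    [1,0,0,0,10,0,0],
    [1,0,0,0,20,0,0],
    [1,0,0,0,30,0,0],
    [1,0,0,0,40,0,0],
    [1,0,0,0,50,0,0]
  ]
}}

```text
time_s: 4.62
eef_pos: [489.6, -175.1, 119.3]
ee_rot: [0.678, 0.201, 0.678, -0.201]
force: [-0.1, -1.5, -0.6]
grip_width: 0.388
```

Emit:
{"method": "carry_out", "body": {
  "deltas": [
    [1,0,0,0,10,0,0],
    [1,0,0,0,20,0,0],
    [1,0,0,0,30,0,0],
    [1,0,0,0,40,0,0],
    [1,0,0,0,50,0,0]
  ]
}}

```text
time_s: 5.25
eef_pos: [489.6, -175.1, 119.3]
ee_rot: [0.529, 0.469, 0.529, -0.469]
force: [-0.5, -0.1, -0.6]
grip_width: 0.391
```

Emit:
{"method": "carry_out", "body": {
  "deltas": [
    [1,0,0,0,10,0,0],
    [1,0,0,0,20,0,0],
    [1,0,0,0,30,0,0],
    [1,0,0,0,40,0,0],
    [1,0,0,0,50,0,0]
  ]
}}

```text
time_s: 5.88
eef_pos: [489.6, -175.1, 119.3]
ee_rot: [0.281, 0.649, 0.282, -0.649]
force: [0.0, -0.4, -0.5]
grip_width: 0.387
```

Emit:
{"method": "carry_out", "body": {
  "deltas": [
    [1,0,0,0,10,0,0],
    [1,0,0,0,20,0,0],
    [1,0,0,0,29,0,0],
    [1,0,0,0,29,0,0],
    [1,0,0,0,29,0,0]
  ]
}}

```text
time_s: 6.5
eef_pos: [489.5, -175.6, 119.3]
ee_rot: [-0.114, -0.698, -0.114, 0.698]
force: [-0.2, 0.1, -0.3]
grip_width: 0.392
```

Run:
```python
from h import *
np.set_printoptions(precision=1,suppress=True)
s=ctrl.sense(); im=viewer.capture("wrist")[...,::-1]; cv2.imwrite("pics/w3.png",im)
M=q2R(s["ee_rot"]).as_matrix()
print(s["eef_pos"],np.degrees(np.arctan2(M[1,1],M[0,1])),np.degrees(s["joints"]))
import pickle; pickle.dump(s,open("s3.pkl","wb"))
```

```text
[ 489.5 -175.6  119.3] -71.47299402699234 [-32.7  24.   95.1   0.   60.9  38.8]
```

View pics/w3.png

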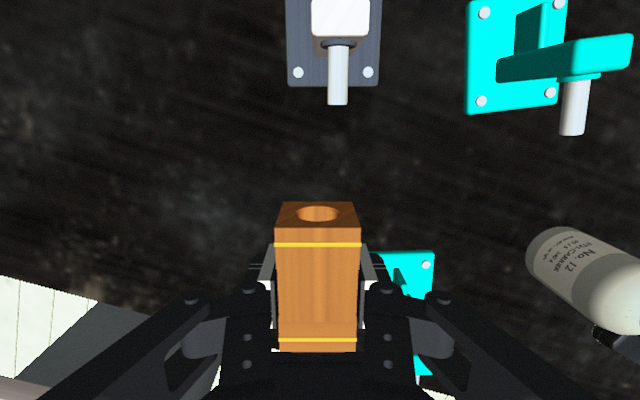

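The grey gauge's pin is at the top of the image, from (338,45) to the tip at (338,104), parallel to the cap. The cap mouth is at (318,213). I'll measure the offset between them.

```bash
cat >> h.py <<'E'
def pinmeas(im,s,rows,cols):
    C=cam("wrist",s); out=[]
    g=im[...,0].astype(int)  # blue-ish channel
    for v in rows:
        u=np.where(im[v,cols[0]:cols[1]].min(1)>100)[0]+cols[0]
        if len(u): out.append((v,u.min(),u.max()))
    return out
E
python3 - <<'E'
from h import *
import pickle
np.set_printoptions(precision=1,suppress=True)
s=pickle.load(open("s3.pkl","rb")); im=cv2.imread("pics/w3.png"); C=cam("wrist",s); M=q2R(s["ee_rot"]).as_matrix()
o=pinmeas(im,s,range(44,112,6),(315,362)); print(o)
for v,a,b in o:
    P=onplane("wrist",[((a+b)/2,v)],70,C); print(v,(P-s["eef_pos"])@M, P)
print(im[96:110,338])
# cap: outline of orange
m=cv2.inRange(cv2.cvtColor(im,cv2.COLOR_BGR2HSV),(5,100,60),(25,255,255))
for v in(206,226,232,260,300,335,345):
    u=np.where(m[v,240:400])[0]+240; print(v,u.min(),u.max(),end=' ; ')
print()
# predicted cap centreline column for tool y=0, and hole centre at (x=-12.8,z=-30)
def tp(x,y,z): return proj("wrist",s["eef_pos"]+M@np.array([x,y,z]),C)[0]
for x in(-8,-13,-18): print(x,tp(x,0,-30),tp(x-17,0,-30),tp(x-17,0,30),tp(x-17,17,-30))
E
```

```text
[(50, np.int64(328), np.int64(355)), (56, np.int64(328), np.int64(357)), (62, np.int64(328), np.int64(348)), (68, np.int64(328), np.int64(348)), (74, np.int64(327), np.int64(347)), (80, np.int64(327), np.int64(347)), (86, np.int64(328), np.int64(347)), (92, np.int64(328), np.int64(347)), (98, np.int64(328), np.int64(347)), (104, np.int64(328), np.int64(346))]
50 [[  49.3   13.5 -102.9]] [[ 591.3 -155.8   70. ]]
56 [[ 49.3  14.1 -99.8]] [[ 588.6 -157.3   70. ]]
62 [[ 49.3  11.7 -96.7]] [[ 584.9 -156.    70. ]]
68 [[ 49.3  11.7 -93.5]] [[ 581.9 -157.    70. ]]
74 [[ 49.3  11.2 -90.4]] [[ 578.7 -157.6   70. ]]
80 [[ 49.3  11.3 -87.1]] [[ 575.7 -158.7   70. ]]
86 [[ 49.3  11.6 -83.9]] [[ 572.7 -160.    70. ]]
92 [[ 49.3  11.7 -80.6]] [[ 569.6 -161.1   70. ]]
98 [[ 49.3  11.8 -77.3]] [[ 566.5 -162.2   70. ]]
104 [[ 49.3  11.5 -73.9]] [[ 563.2 -163.1   70. ]]
[[244 236 223]
 [244 236 223]
 [244 236 223]
 [244 237 223]
 [243 236 224]
 [244 236 223]
 [244 236 222]
 [248 241 228]
 [240 225 204]
 [ 58  64  65]
 [  8   9  11]
 [ 16  19  17]
 [ 20  22  24]
 [ 13  13  16]]
206 282 353 ; 226 275 360 ; 232 274 361 ; 260 275 359 ; 300 278 357 ; 335 278 356 ; 345 279 355 ; 
-8 [317.4 205.7] [317.4 219.2] [317.3 341.1] [359.6 219.2]
-13 [317.4 209.4] [317.4 223.8] [317.3 349.3] [361.3 223.8]
-18 [317.4 213.2] [317.4 228.8] [317.3 358.2] [363.1 228.9]
```

Emit:
{"method": "carry_out", "body": {
  "deltas": [
    [1,15,4,-10,0,0,0],
    [1,32,8,-20,0,0,0],
    [1,50,11.5,-30,0,0,0],
    [1,64,11.5,-33,0,0,0],
    [1,64,11.5,-33,0,0,0]
  ]
}}

```text
time_s: 7.18
eef_pos: [523.8, -176.1, 54.4]
ee_rot: [-0.113, -0.697, -0.114, 0.699]
force: [0.3, 0.1, -0.6]
grip_width: 0.394
```

Run:
```python
from h import *
import pickle
np.set_printoptions(precision=1,suppress=True)
s=ctrl.sense(); im=viewer.capture("wrist")[...,::-1].copy(); pickle.dump(s,open("s4.pkl","wb"))
print(s["eef_pos"],s["force"])
cv2.imwrite("pics/w4.png",cv2.resize(im[60:300,200:440],None,fx=2.5,fy=2.5,interpolation=cv2.INTER_CUBIC)); cv2.imwrite("pics/w4f.png",im)
C=cam("wrist",s);M=q2R(s["ee_rot"]).as_matrix()
for v,a,b in pinmeas(im,s,range(100,215,6),(290,350)): print(v,a,b,(onplane("wrist",[((a+b)/2,v)],70,C)-s["eef_pos"])@M)
```

```text
[ 523.8 -176.1   54.4] [ 0.3  0.1 -0.6]
100 290 349 [[-15.7   0.8 -75.8]]
112 302 332 [[-15.7  -0.2 -71.3]]
118 303 332 [[-15.7   0.  -69. ]]
124 303 332 [[-15.7   0.  -66.7]]
130 303 332 [[-15.7   0.  -64.4]]
136 303 345 [[-15.7   2.6 -62.1]]
142 304 331 [[-15.7   0.  -59.7]]
148 304 331 [[-15.7   0.  -57.3]]
154 304 331 [[-15.7   0.  -54.8]]
160 304 331 [[-15.7   0.  -52.4]]
166 304 331 [[-15.7   0.  -49.9]]
172 304 331 [[-15.6   0.  -47.3]]
178 304 331 [[-15.6   0.  -44.8]]
184 304 331 [[-15.6   0.  -42.2]]
```

View pics/w4.png

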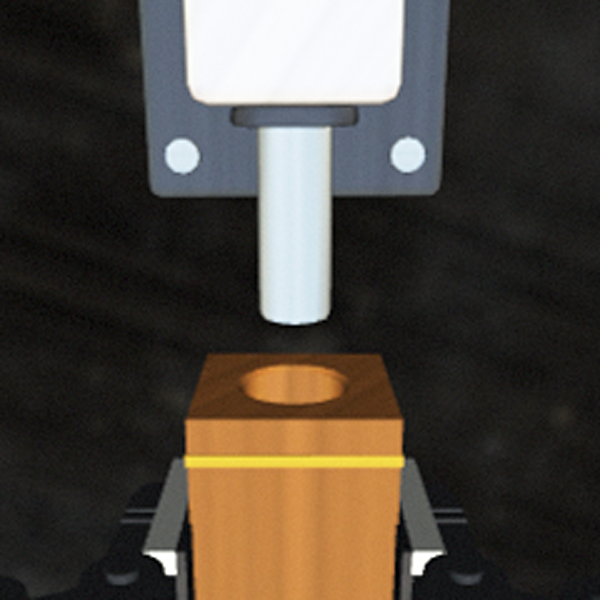

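The pin is at column 318 and the hole is centred at column 318, with the mouth about 10 mm short of the tip. I'll feel my way in.

Emit:
{"method": "carry_out", "body": {
  "deltas": [
    [1,-1,0,-4,0,0,0],
    [1,-1,0,-8,0,0,0],
    [1,-1,0,-12,0,0,0],
    [1,-1,0,-15,0,0,0],
    [1,-1,0,-18,0,0,0]
  ]
}}

```text
time_s: 7.85
eef_pos: [541.6, -170.8, 56.3]
ee_rot: [0.113, 0.698, 0.113, -0.698]
force: [-0.8, 0.5, 0.1]
grip_width: 0.388
```

Emit:
{"method": "carry_out", "body": {
  "deltas": [
    [1,0,0,-1.5,0,0,0],
    [1,0,0,-3,0,0,0],
    [1,0,0,-4.5,0,0,0],
    [1,0,0,-4.5,0,0,0],
    [1,0,0,-4.5,0,0,0]
  ]
}}

```text
time_s: 8.48
eef_pos: [545.6, -169.5, 56.3]
ee_rot: [-0.113, -0.698, -0.113, 0.698]
force: [-0.6, -0.5, -1.7]
grip_width: 0.39
```

Emit:
{"method": "carry_out", "body": {
  "deltas": [
    [1,0,0,-1.5,0,0,0],
    [1,0,0,-3,0,0,0],
    [1,0,0,-4.5,0,0,0],
    [1,0,0,-4.5,0,0,0],
    [1,0,0,-4.5,0,0,0]
  ]
}}

```text
time_s: 9.1
eef_pos: [549.9, -168.1, 56.3]
ee_rot: [-0.113, -0.698, -0.113, 0.698]
force: [0.1, -0.4, -0.8]
grip_width: 0.389
```

Run:
```python
from h import *
import pickle
np.set_printoptions(precision=1,suppress=True)
im=None
fs=[]
for i in range(4):
    im=viewer.capture("wrist")[...,::-1].copy(); s=ctrl.sense(); fs.append(s["force"])
print(s["eef_pos"],np.mean(fs,0))
cv2.imwrite("pics/w5.png",cv2.resize(im[60:300,200:440],None,fx=2.5,fy=2.5,interpolation=cv2.INTER_CUBIC))
```

```text
[ 549.9 -168.1   56.3] [ 0.  -0.2 -0.4]
```

View pics/w5.png

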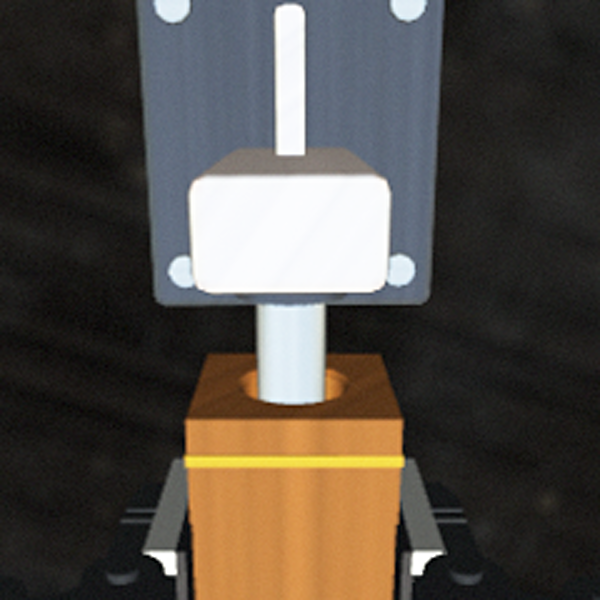

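Emit:
{"method": "carry_out", "body": {
  "deltas": [
    [1,0,0,-1.5,0,0,0],
    [1,0,0,-3,0,0,0],
    [1,0,0,-4.5,0,0,0],
    [1,0,0,-5.5,0,0,0],
    [1,0,0,-5.5,0,0,0]
  ]
}}

```text
time_s: 9.93
eef_pos: [555.2, -166.3, 56.3]
ee_rot: [-0.113, -0.698, -0.113, 0.698]
force: [-0.2, -1.0, -0.2]
grip_width: 0.393
```

Run:
```python
from h import *
np.set_printoptions(precision=1,suppress=True)
fs=[]
for i in range(6):
    im=viewer.capture("wrist")[...,::-1].copy(); s=ctrl.sense(); fs.append(s["force"])
print(s["eef_pos"],np.mean(fs,0))
cv2.imwrite("pics/w6.png",cv2.resize(im[60:300,200:440],None,fx=2.5,fy=2.5,interpolation=cv2.INTER_CUBIC))
```

```text
[ 555.1 -166.3   56.3] [ 0.2 -0.2 -0.4]
```

View pics/w6.png

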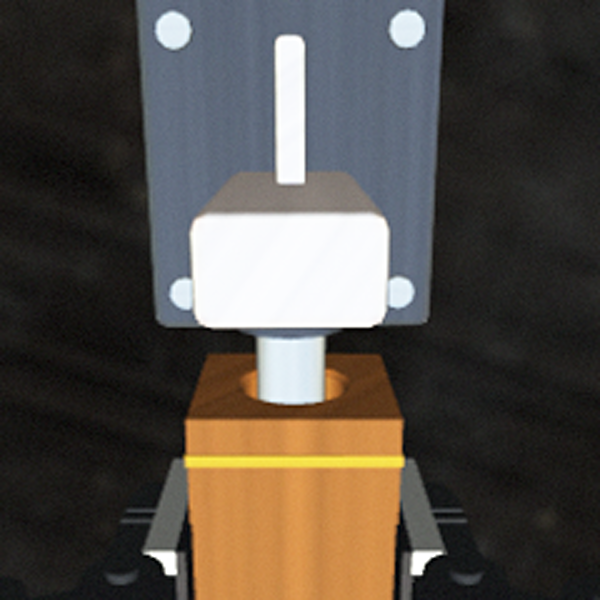

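No force at about 22 mm depth, so this is the deep bore. I'll go 2 mm further for margin and hold, then draw off along the pin.

Emit:
{"method": "carry_out", "body": {
  "deltas": [
    [1,0,0,-1,0,0,0],
    [1,0,0,-2.5,0,0,0],
    [1,0,0,-2.5,0,0,0],
    [1,0,0,-2.5,0,0,0],
    [1,0,0,-2.5,0,0,0]
  ]
}}

```text
time_s: 10.85
eef_pos: [557.5, -165.5, 56.3]
ee_rot: [-0.113, -0.698, -0.113, 0.698]
force: [-0.7, 0.2, -0.4]
grip_width: 0.388
```

Emit:
{"method": "carry_out", "body": {
  "deltas": [
    [1,0,0,8,0,0,0],
    [1,0,0,18,0,0,0],
    [1,0,0,30,0,0,0],
    [1,0,0,45,0,0,0],
    [1,0,0,55,0,0,0]
  ]
}}

```text
time_s: 11.48
eef_pos: [504.3, -183.2, 56.4]
ee_rot: [-0.113, -0.698, -0.113, 0.698]
force: [-0.1, -1.1, -0.9]
grip_width: 0.39
```

Run:
```python
from h import *
s=ctrl.sense(); j=np.degrees(s["joints"]); M=q2R(s["ee_rot"]).as_matrix()
def fk(j,sg=1):
    L=(R.from_euler('z',j[0],degrees=True)*R.from_euler('y',j[1]+j[2],degrees=True)*R.from_euler('z',sg*j[3],degrees=True)*R.from_euler('y',j[4],degrees=True)*R.from_euler('z',j[5],degrees=True)).as_matrix()
    return np.c_[L[:,2],-L[:,0],-L[:,1]]
print(j.round(1),np.abs(fk(j)-M).max())
for a in(0,30,60,90,-30,-60,-90):
    for P in(80,100):
        j1=-12; ar=np.radians(a+j1)
        x=np.array([np.cos(ar),np.sin(ar),0]); z=np.array([0,0,-1.]); T=np.c_[x,np.cross(z,x),z]
        L=np.c_[-T[:,1],-T[:,2],T[:,0]]
        W=(R.from_euler('z',j1,degrees=True)*R.from_euler('y',P,degrees=True)).inv()*R.from_matrix(L)
        print(a,P,W.as_euler('ZYZ',degrees=True).round(0))
```

```text
[-32.5  31.   95.2  -0.   53.9  39.2] 2.7755575615628914e-16
0 80 [ 0. 10. 90.]
0 100 [180.  10. -90.]
30 80 [73. 31. 19.]
30 100 [107.  31. -19.]
60 80 [84. 61. 12.]
60 100 [ 96.  61. -12.]
90 80 [90. 90. 10.]
90 100 [ 90.  90. -10.]
-30 80 [-73.  31. 161.]
-30 100 [-107.   31. -161.]
-60 80 [-84.  61. 168.]
-60 100 [ -96.   61. -168.]
-90 80 [-90.  90. 170.]
-90 100 [ -90.   90. -170.]
```

Emit:
{"method": "carry_out", "body": {
  "deltas": [
    [1,-50,0,5,0,0,0],
    [1,-105,0,10,0,0,0],
    [1,-160,-10,12,-8,0,0],
    [1,-215,-25,12,-17,0,0],
    [1,-264,-45,12,-26,0,0]
  ]
}}

```text
time_s: 12.1
eef_pos: [479.1, -143.7, 322.4]
ee_rot: [0.269, 0.654, 0.268, -0.654]
force: [0.0, -0.0, -0.4]
grip_width: 0.391
```

Run:
```python
from h import *
np.set_printoptions(precision=1,suppress=True)
s=ctrl.sense(); print(s["eef_pos"],np.degrees(s["joints"]),move([450,-60,320],yawtool(-35)))
```

```text
[ 479.1 -143.7  322.4] [-30.1  11.9  80.2   0.   87.9  15.2] (array([  2.3, -80. , -38.2]), array([-10.3,  -0. ,  -0.1]))
```

Emit:
{"method": "carry_out", "body": {
  "deltas": [
    [1,0,-25,-12,-5,0,0],
    [1,0,-50,-24,-10,0,0],
    [1,0,-80,-38,-10,0,0],
    [1,0,-80,-38,-10,0,0],
    [1,0,-80,-38,-10,0,0]
  ]
}}

```text
time_s: 12.72
eef_pos: [451.0, -60.7, 320.3]
ee_rot: [0.323, 0.629, 0.323, -0.629]
force: [0.3, 0.0, -0.5]
grip_width: 0.391
```

Emit:
{"method": "carry_out", "body": {
  "deltas": [
    [1,0,0,0,0,5,0],
    [1,0,0,0,0,10,0],
    [1,0,0,0,0,15,0],
    [1,0,0,0,0,20,0],
    [1,0,0,0,0,25,0]
  ]
}}

```text
time_s: 13.35
eef_pos: [451.1, -61.3, 320.2]
ee_rot: [0.245, 0.751, 0.385, -0.477]
force: [-0.4, 0.1, -0.8]
grip_width: 0.391
```

Run:
```python
from h import *
np.set_printoptions(precision=1,suppress=True)
s=ctrl.sense(); print(s["eef_pos"],np.degrees(s["joints"]),q2R(s["ee_rot"]).as_matrix())
```

```text
[451.1 -61.3 320.2] [-37.3   1.2  96.   25.3  84.1  -4.6] [[ 0.2  0.8 -0.5]
 [ 0.3 -0.6 -0.7]
 [-0.9  0.  -0.4]]
```

Emit:
{"method": "carry_out", "body": {
  "deltas": [
    [1,0,0,0,0,5,0],
    [1,0,0,0,0,10,0],
    [1,0,0,0,0,16,0],
    [1,0,0,0,0,22,0],
    [1,0,0,0,0,28,0]
  ]
}}

```text
time_s: 13.98
eef_pos: [451.0, -61.5, 320.2]
ee_rot: [0.144, 0.844, 0.433, -0.281]
force: [-0.0, -0.5, -1.1]
grip_width: 0.391
```

Emit:
{"method": "carry_out", "body": {
  "deltas": [
    [1,0,0,0,0,8,0],
    [1,0,0,0,0,16,0],
    [1,0,0,0,0,24,0],
    [1,0,0,0,0,31,0],
    [1,0,0,0,0,37,0]
  ]
}}

```text
time_s: 14.6
eef_pos: [451.0, -61.6, 319.9]
ee_rot: [-0.001, 0.89, 0.456, 0.001]
force: [-0.0, -0.5, -1.3]
grip_width: 0.386
```

Emit:
{"method": "carry_out", "body": {
  "deltas": [
    [1,0,0,0,0,0,0],
    [1,0,0,0,0,0,0],
    [1,0,0,0,0,0,0],
    [1,0,0,0,0,0,0],
    [1,0,0,0,0,0,0]
  ]
}}

```text
time_s: 15.22
eef_pos: [450.9, -60.2, 320.4]
ee_rot: [0.0, 0.889, 0.457, -0.0]
force: [0.3, 0.3, -1.0]
grip_width: 0.389
```

Run:
```python
from h import *
np.set_printoptions(precision=2,suppress=True)
s=ctrl.sense(); M=q2R(s["ee_rot"]).as_matrix(); print(s["eef_pos"],np.degrees(s["joints"]),s["force"],s["grip_width"]); print("bore dir (-tool z)",-M[:,2])
im=viewer.capture("wrist")[...,::-1]; t=viewer.capture("top")[...,::-1]; t2=cv2.imread("pics/top0.png")
sd=viewer.capture("side")[...,::-1]
cv2.imwrite("pics/end.png",np.hstack([cv2.resize(im[100:400,160:460],(400,400)),cv2.resize(sd[130:330,200:400],(400,400))]))
# bystanders: template shift before/after in the top view
for n,(u,v) in dict(flacon=(203,189),jar=(284,163),bottle=(439,211)).items():
    r=cv2.matchTemplate(t[v-20:v+20,u-20:u+20].copy(),t2[v-13:v+13,u-13:u+13],cv2.TM_CCOEFF_NORMED); print(n,r.max(),np.array(np.unravel_index(r.argmax(),r.shape))-7)
```

```text
[450.94 -60.15 320.45] [-58.26  16.51 116.89  73.96 106.23 -45.75] [ 0.29  0.27 -0.98] 0.3889437265053237
bore dir (-tool z) [-0.  0.  1.]
flacon 0.9795413 [0 0]
jar 0.9979648 [0 0]
bottle 0.9978723 [0 0]
```

View pics/end.png

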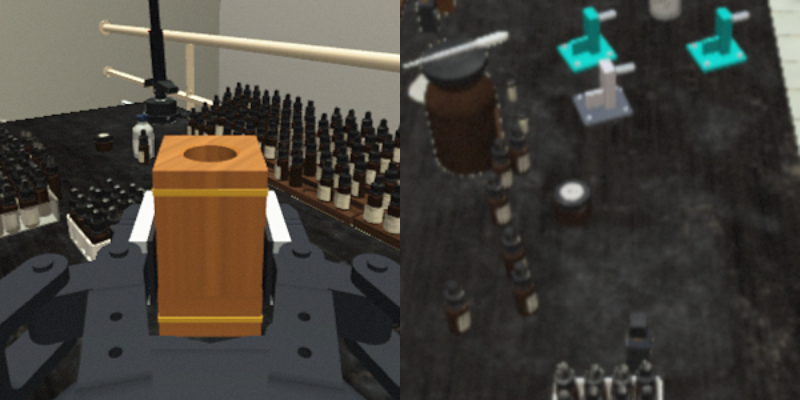

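The cap is held bore-up at (210,155), and nothing else in view has moved. The cap is about 150 mm from the pin tip and at z ≈ 320. Handing in now.

```bash
python3 -c "
from rig import order; print(order.finish_job())"
```

```text
the job is handed in; nothing more can be done
None
```

I found the deep bore on the first end I tried and handed the job in with the cap held bore up. The job-finish call gives no verdict, so this rests on my own checks.

- **Finding the bore:** I slid the cap onto the grey gauge's pin to about 24 mm, estimated from the tool's travel. The force stayed within sensor noise (about 1 N) all the way. The shallow 5 mm recess would have stopped it and pushed back, so this is the deep bore. I did not try the other end.
- **Final pose:** I drew the cap straight off, lifted it and tilted it so the bore points straight up; the measured tool axis is vertical. The fingers are still closed on the cap (opening 0.39, about 33 mm), with the grip set to 50 N. The cap is about 320 mm above the worktop and roughly 150 mm sideways from the pin tip.
- **Bystanders:** matching the top view before and after showed no shift of the flacon, jar or bottle.
- **One disagreement:** my two estimates of where the cap sat in the fingers differed by about 3 mm: 12.8 mm behind the fingertips from the grasp, about 15.5 mm from the wrist camera. I aimed between them, and the pin went in without touching.

The run took about 15 s of the 64 s allowed, and nothing else failed.

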